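# Cinch the snack tin in the lunch carrier

## Robot

A 6-joint arm with a two-finger parallel gripper is mounted at the origin on the work surface. World frame = base frame: x ahead of the robot, y to its left, z up, the work surface at z = 0. Lengths are in m, angles in rad, forces in N, time in s.
With the tool pointing down it reaches from about 0.35 to 0.925 m from the base axis. Payload 6.4 kg.
Tool frame: the origin (TCP) lies between the finger pads; the fingertips stand 22 mm ahead of it and the grasp point (between the pads) lies 3 mm ahead of it (bot.nose_length is the y of the fingertips in the tool frame, in m); y points along the fingers, z is the direction in which the jaws open and shut, and the axes are right-handed (so a half turn about y gives the same grasp; the last joint's range is limited). The gripper opens to 85 mm and grips with 20 to 120 N. Pads are 22 mm wide; open, the fingers measure 114 mm over their backs; the gripper's body (76 mm by 85 mm) begins 54 mm behind the grasp point. The pads swing forward as they close: fully open they stand 13 mm farther back than shut.
Start: joints at [1.115, 0.245, 1.558, -0, 1.339, -0.174], TCP at [0.181, 0.624, 0.253] pointing down, gripper open.
Joint ranges: [-3.13, 3.13], [-1.02, 2.26], [0.13, 2.54], [-0.95, 4.09], [0.21, 2.88], [-2.74, 2.74]. Speed limits (rad/s): [2.57, 2.57, 3.14, 3.14, 3.14, 3.14].

## Interface

Orientations are given as [roll, pitch, yaw] about the fixed x, y, z axes, in that order (R = Rz(yaw) Ry(pitch) Rx(roll)).
In Python, from cell import bot gives the robot as it stands. The module is installed in compiled form; this text tells all that it offers.
- The arm moves only by the tool move_arm, never from a script. Its argument "plan" is text: rows parted by semicolons, each of 4 numbers parted by spaces: the shift along the tool's x, y, z in units of 30 mm (1.0 is 30 mm), then the turn about the tool's y in units of 8 degrees (1.0 is 8 degrees). In form: dx dy dz turn; .... A call has 1 to 20 rows; each row shifts and turns the commanded pose from where the row before left it, along the tool's axes as they then stand; what a row does not reach is not made up. A row lasts 1/8 s, in which the tool goes at most 62.5 mm and 10.7 degrees, less where a joint would pass 70% of its speed; a pose out of reach is approached as far as the arm can. A call is refused whole if a number of a shift passes 1 or a number of a turn 1, either way. A call with a gripper value outside its range is refused whole. "jaw" is the finger opening in mm, from 0 to 85.4, set as the call begins (left out, the last holds). The fingers move at their own pace and stop on an object; "newtons" is the grip in N (left out, the last holds). Time passes only in rows, so rows that do not move let the fingers close. It gives the time, the measured TCP pose, the force and the opening at its end, in the units of the state.
- bot.state(): the state, without advancing time (a new reading comes with each control period).
- bot.snapshot(name): name is "scene" or "top" or "wrist"; returns a dict with "pixels" (400x640x3 uint8, red, green, blue), "range_z" (400x640 float32, m along the optical axis (not along the pixel's ray), 0 where there is no reading), "fov_y" (degrees; the focal length in pixels is half the picture's height over the tangent of half this angle, whatever the lens; pixels are square), "cx", "cy" (the principal point, pixels), "k1" (the pictures are not rectified: a ray, as slopes to the right and down, at radius r is drawn at 1 + k1 r^2 times it, then the intrinsics apply), "R" (3x3) and "t" (3): a world point X has camera coordinates R X + t. Camera axes: x right, y down, z forward; pixel columns grow to the right and rows downward; lengths in m; the calibration is good to about 2 mm. A picture is of the moment at which its call begins.
- bot.job_done(): hands the job in, once; it reports no verdict.
Trained networks look in the newest picture that a camera, given by its name, has taken for a name from the list of things; names that differ only in an ending like _2 or _b are one class to them, and where a whole thing is asked for, a point or a joint stands for the part that bears it (a point fixed in the world has none). Each returns a list of dicts, best first, with "score" (0 to 1); they miss things now and then, are a little off and sometimes report something else, mostly with a low value. They report only what shows in the picture. A call takes as long as a camera call. They do not tell look-alikes from the thing itself.
- bot.outline_of(target, camera): "mask" (400x640 bool, what is visible of it) and "point" ([column, row] as shares, 0 to 1, of the picture: columns of its width, rows of its height, amid what is visible of it).
- bot.mark_of(target, camera): "point" ([column, row] as shares, 0 to 1, of the picture: columns of its width, rows of its height: a listed point, or the origin of a listed thing).
The state is a dict: "t": time; "joint_positions": joint angles; "joint_velocities": joint speeds; "effort": joint torques, N m; "tool_pos": TCP position; "orientation": TCP orientation; "wrist_force": force on the tool from outside, world axes, zero at the start; "ft_torque": the same for the moment, N m; "width": finger opening in m.
Only numpy, scipy, OpenCV 4.12 (cv2) and the standard library are available. Lean on these libraries where they do the work, as an engineer would, in place of code of your own. Each camera call takes 0.05 s, during which the arm holds its last target.

## Task

Set the stainless snack tin gently and upright into the empty bay of the grey lunch carrier, lengthwise between the yellow sprung plate and the green fence, and let go. Then reach into the round well and turn the sunken red dial clockwise until the plate holds the tin square and firm against the fence with about 10 N (never over 24 N), and let go. Do not lean hard on the cream well block around the dial, and leave the other things on the bench where they are.

Things in the scene. Friction and masses are not known exactly. Their poses are not given: they have to be found in the camera images.
- carrier: Fixed grey lunch carrier, an open tray 146 (x) by 300 (y) mm, from y = -120 to +180 mm in its own frame; origin on the bench. Tray floor top at z 6 mm; side walls 36 mm high, inner faces at x = -67 and +67 mm. The bay for the tin lies between the yellow plate (+y side) and the green fence (-y side); the well with the dial is at the +y end.
- bay (a point): Point on the tray floor at carrier (0, -25, 6) mm, in the bay; axes as the carrier's. The green fence at the bay's -y end, 110 mm wide, 44 mm high, is adjustable: its face lies at carrier y = -87 to -73 mm, different each time and not measured, so where the tin seats must be felt. The bay is 98 to 124 mm long at the start.
- well: Fixed cream block 112 (x) by 108 (y) mm, centred at carrier (0, 120) mm, axes as the carrier's; its origin is 20 mm above the bench, at the floor of the well; its top (rim) is at 62 mm. A round vertical well of 84 mm diameter goes down to that floor; the dial stands at its centre. Pressing the block with over 20 N is a fault.
- dial_grip (a point): Point on the dial's vertical axis, 42 mm above the bench, at the height to grip. The dial is a red upright bar 56 mm long (point x axis) and 16 mm thick (point y axis: grip it across this), from 22 to 52 mm above the bench, its top 10 mm below the rim of the well. The point turns with the dial; a white mark shows its +x end.
- dial (a joint): Dial angle, 0 to 2.9 rad, growing clockwise seen from above; at 0 the bar lies along the carrier's x axis. Starts at 0 to 0.4. Each rad drives the dark slide bar and the plate 15 mm towards carrier -y. Dry friction of about 0.32 N m resists turning and holds the dial where left; each newton of plate force adds 0.015 N m. May need two grasps.
- plate: Yellow upright plate 80 (x) by 6 (y) mm, from 7 to 47 mm above the bench, on springs (6 N per mm, no preload, 10 mm of give) in front of the slide bar. Origin on its face towards the tin (-y side), mid-width, 6 mm above the bench; axes as the carrier's. Unloaded, its face is at carrier y = 37 mm minus 15 mm per rad of dial.
- tin: Loose stainless snack tin, lidded box 56 (x) by 90 (y) by 48 (z) mm, about 0.28 kg; origin at the centre of its underside. Grip it across its 56 mm width. In the carrier its 90 mm length goes along the carrier's y axis, either way round.
- bento: Bystander: orange lunch box with pale clip-on lid, 118 by 174 by 57 mm high; origin at the centre of its underside. Leave it alone.
- tumbler: Bystander: glass tumbler, 74 mm across, 105 mm high; origin at the centre of its underside. Leave it alone.
- cutlery: Bystander: blue cutlery case lying flat, 60 (x) by 210 (y) by 28 mm high; origin at the centre of its underside. Leave it alone.
- mug: Bystander: blue mug, 82 mm across, 92 mm high, handle at +y; origin at the centre of its underside. Leave it alone.
- jar: Bystander: amber jar with lid, 72 mm across, 110 mm high; origin at the centre of its underside. Leave it alone.
- spoon: Bystander: spoon lying along its x axis; leave it alone.
There are look-alikes about, which are no part of the job. There is more than one size of the tin; the one meant has the size given above.

How it is judged:
By the outcome, as a careful person would: the job done as asked, in the order asked, and still so for the second after the job is handed in, with the robot touching nothing.
It also fails if it takes over 69 s, if anything falls off the work surface, if the arm or the gripper's body presses on something with over 40 N, if the wrist force passes 120 N, or if a joint passes its speed limit or range.

## Working session

There is one attempt and no reset: what is moved stays moved. The work goes in short steps, Python scripts to look and compute and a tool call to move; the robot and the scene stay as the last step left them, time stands still between calls to the robot, and variables do not carry over. Pictures are saved under pics/ and viewed, and the job is handed in when it is done.

Besides the shell and the picture viewer there is one more tool, called after "Call:" as a command line: name --argument value ..., lists and objects as JSON in quotes. move_arm: Moves the arm, as the interface text tells. Its arguments: {"type":"object","properties":{"plan":{"type":"string"},"jaw":{"type":"number"},"newtons":{"type":"number"}},"required":["plan"]}

```bash
mkdir -p pics
cat > h.py <<'E'
import numpy as np, cv2
from cell import bot
def save(s,name):
    cv2.imwrite('pics/'+name+'.png',cv2.cvtColor(np.ascontiguousarray(s['pixels']),cv2.COLOR_RGB2BGR))
def cam(s):
    f=200/np.tan(np.radians(s['fov_y'])/2)
    return f,s['cx'],s['cy'],s['k1']
def rays(s,uv):
    f,cx,cy,k=cam(s); uv=np.asarray(uv,float).reshape(-1,2)
    d=(uv-[cx,cy])/f; x=d.copy()
    for _ in range(20): x=d/(1+k*(x**2).sum(1,keepdims=True))
    return np.c_[x,np.ones(len(x))]
def onplane(s,uv,z):
    r=rays(s,uv)@s['R']; o=-np.array(s['R']).T@s['t']
    return o+r*((z-o[2])/r[:,2])[:,None]
def deproj(s,uv):
    uv=np.asarray(uv).reshape(-1,2).astype(int); z=s['range_z'][uv[:,1],uv[:,0]]
    return (rays(s,uv)*z[:,None]-s['t'])@s['R']
def proj(s,X):
    f,cx,cy,k=cam(s); c=np.atleast_2d(X)@np.array(s['R']).T+s['t']
    x=c[:,:2]/c[:,2:]; return x*(1+k*(x**2).sum(1,keepdims=True))*f+[cx,cy]
E
python3 - <<'E'
from h import *
for c in ['scene','top','wrist']:
    s=bot.snapshot(c); save(s,c+'0'); np.save(c+'0.npy',s,allow_pickle=True)
    print(c,-s['R'].T@s['t'],s['fov_y'],s['k1'])
    for t in ['tin','carrier','well','dial_grip','plate','bay']:
        print(t,[(round(m['score'],2),(np.array(m['point'])*[640,400]).round(0).tolist()) for m in bot.mark_of(t,c)])
print(bot.state())
E
```

```text
scene [ 1.21055941 -0.26534178  1.19225164] 46.772315117807196 -0.1150293616809359
tin [(0.78, [282.0, 188.0]), (0.57, [231.0, 205.0])]
carrier [(0.68, [366.0, 188.0])]
well [(0.81, [400.0, 170.0])]
dial_grip [(0.68, [399.0, 167.0])]
plate [(0.59, [180.0, 238.0])]
bay [(0.76, [360.0, 189.0])]
top [ 0.2936935  -0.07228266  1.59275743] 47.423560346989305 -0.014697605798541713
tin [(0.86, [346.0, 227.0]), (0.66, [391.0, 219.0])]
carrier [(0.93, [277.0, 206.0]), (0.18, [208.0, 269.0])]
well [(0.56, [246.0, 209.0])]
dial_grip [(0.62, [240.0, 210.0]), (0.3, [400.0, 281.0])]
plate [(0.41, [266.0, 207.0])]
bay [(0.73, [282.0, 203.0])]
wrist [0.10858142 0.64560683 0.37353719] 71.76450100837306 -0.021612895973692176
tin []
carrier []
well []
dial_grip []
plate []
bay []
{'t': 1.05, 'joint_positions': array([ 1.11493937e+00,  2.45128810e-01,  1.55780470e+00, -1.13528887e-05,
        1.33870705e+00, -1.74074451e-01]), 'joint_velocities': array([ 0.00110871,  0.00100092,  0.00074907, -0.00049332,  0.0014413 ,
        0.00078398]), 'effort': array([ 9.76065639e-04, -4.29531240e+01, -3.26425409e+01, -6.03379840e-05,
        3.59047935e-04,  1.34478464e-05]), 'tool_pos': array([0.18072809, 0.62437615, 0.25326928]), 'orientation': array([-1.57084542e+00, -2.58482519e-06, -2.81779895e-01]), 'wrist_force': array([ 0.47855288, -0.05360404, -0.11944543]), 'ft_torque': array([ 0.03705154, -0.01002189,  0.0204617 ]), 'width': 0.08537019296118295}
```

View pics/scene0.png

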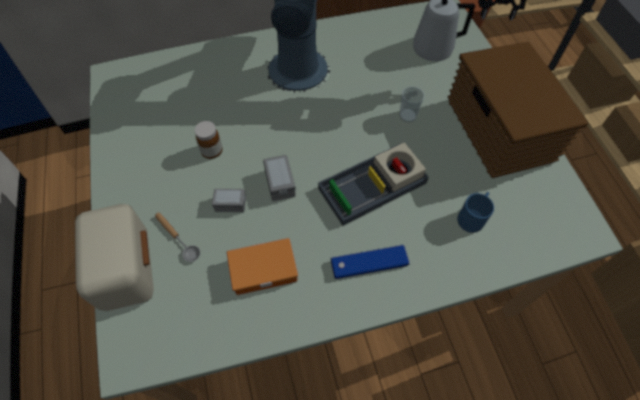

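View pics/top0.png

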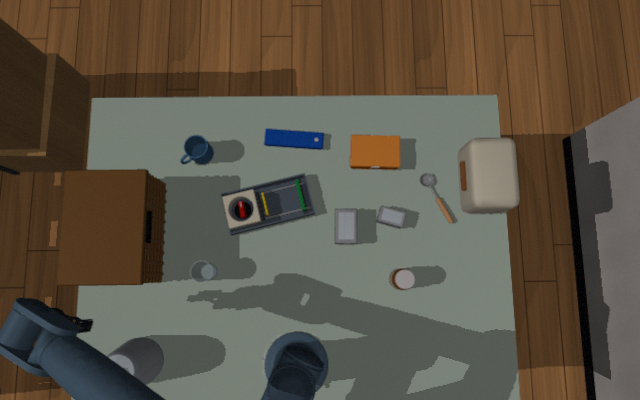

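Run:
```python
from h import *
s=np.load('top0.npy',allow_pickle=True).item()
u,v=np.meshgrid(np.arange(640),np.arange(400)); P=deproj(s,np.c_[u.ravel(),v.ravel()]).reshape(400,640,3)
for n,(a,b,c,d) in dict(t1=(325,365,195,255),t2=(370,415,195,240)).items():
    Q=P[c:d,a:b].reshape(-1,3); top=np.percentile(Q[:,2],95); zz=Q[:,2]
    k=Q[zz>0.8*np.median(zz[zz>.02])]
    print(n,np.median(k[:,2]),cv2.minAreaRect(k[:,:2].astype(np.float32)*1000),len(k))
    print(np.histogram(zz,bins=np.arange(-.01,.09,.01)))
s2=np.load('scene0.npy',allow_pickle=True).item()
img=cv2.cvtColor(s['pixels'],cv2.COLOR_RGB2BGR)
a=cv2.resize(img[160:290,200:430],None,fx=3.4,fy=3.4,interpolation=cv2.INTER_CUBIC)
cv2.imwrite('pics/crop1.png',a)
```

```text
t1 0.06335370574051914 ((402.35009765625, -154.07452392578125), (97.17280578613281, 254.05149841308594), 73.96068572998047) 785
(array([805, 761,  18,  11,   5,   9, 144, 606,  24]), array([-0.01,  0.  ,  0.01,  0.02,  0.03,  0.04,  0.05,  0.06,  0.07,
        0.08]))
t2 0.047730059017609065 ((426.0846252441406, -210.03695678710938), (97.80836486816406, 369.3887634277344), 29.031970977783203) 437
(array([809, 729,  13,  16,  22, 310, 111,   0,   0]), array([-0.01,  0.  ,  0.01,  0.02,  0.03,  0.04,  0.05,  0.06,  0.07,
        0.08]))
```

View pics/crop1.png

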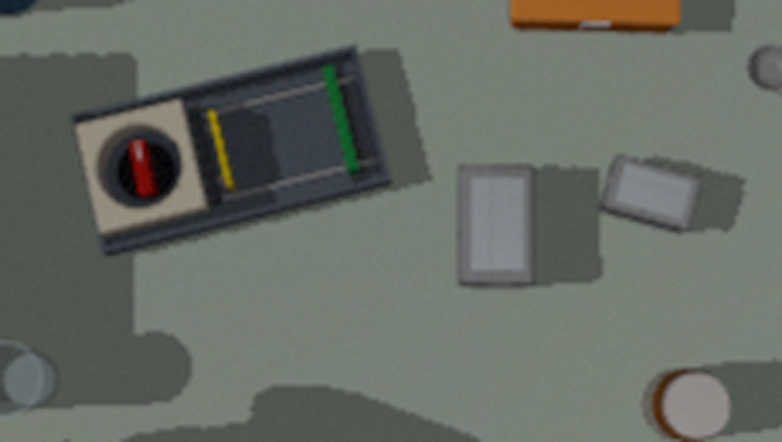

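Run:
```python
from h import *
s=np.load('top0.npy',allow_pickle=True).item()
u,v=np.meshgrid(np.arange(640),np.arange(400)); P=deproj(s,np.c_[u.ravel(),v.ravel()]).reshape(400,640,3)
def comp(seed,lo,hi):
    m=((P[...,2]>lo)&(P[...,2]<hi)).astype(np.uint8)
    n,l=cv2.connectedComponents(m); return l==l[seed[1],seed[0]]
m=comp((391,216),.035,.06); print('tin',m.sum(),cv2.minAreaRect((P[m][:,:2]*1000).astype(np.float32)),P[m].mean(0))
m=comp((346,227),.045,.08); print('tin1',m.sum(),cv2.minAreaRect((P[m][:,:2]*1000).astype(np.float32)))
for c in [(258,198),(230,215),(256,222)]:
  print(P[c[1],c[0]])
m=comp((258,198),.052,.075); print('well',m.sum(),cv2.minAreaRect((P[m][:,:2]*1000).astype(np.float32)),P[m].mean(0))
# crop px->full: 3.4, offset (200,160)
f=lambda x,y:((x+.5)/3.4+200-.5,(y+.5)/3.4+160-.5)
print('yellow',onplane(s,[f(213,112),f(230,188)],.047)); print('green',onplane(s,[f(330,67),f(352,172)],.044))
print('dial white/red',onplane(s,[f(138,145),f(148,195)],.052))
```

```text
tin 435 ((492.9645080566406, -329.7162780761719), (90.56759643554688, 58.11802291870117), 73.44696807861328) [ 0.49174332 -0.32902746  0.04744379]
tin1 780 ((460.2698974609375, -171.91888427734375), (72.21054077148438, 119.8399658203125), 89.0376968383789)
[0.56019109 0.12733805 0.04067233]
[0.49957095 0.21924192 0.05930937]
[0.47739424 0.13398386 0.03644328]
well 252304 ((757.912109375, -118.1492919921875), (3643.528564453125, 2166.349853515625), 89.76453399658203) [ 0.68201299 -0.13461128 -0.27378255]
yellow [[0.57785946 0.11191789 0.047     ]
 [0.49999048 0.09424569 0.047     ]]
green [[ 0.62380511 -0.00666207  0.044     ]
 [ 0.51529223 -0.02841682  0.044     ]]
dial white/red [[0.54400896 0.18647133 0.052     ]
 [0.49318043 0.17570054 0.052     ]]
```

```bash
cat >> h.py <<'E'
def togo(target,yawdeg=None):
    st=bot.state(); p=st['tool_pos']; y=st['orientation'][2]
    d=np.array(target)-p; c,s=np.cos(y),np.sin(y)
    print('t %.2f'%st['t'],'pos',p.round(4),'rpy',np.degrees(st['orientation']).round(2),'w',round(st['width'],4))
    print('tool dx dy dz units',(np.array([c*d[0]+s*d[1],-d[2],-s*d[0]+c*d[1]])/.03).round(3))
    if yawdeg is not None: print('turn units',((np.degrees(y)-yawdeg+180)%360-180)/8)
E
python3 - <<'E'
from h import *
s=np.load('top0.npy',allow_pickle=True).item()
print(s['R'],s['cx'],s['cy'])
print(proj(s,[[.181,.624,.253],[0,0,0],[.493,-.329,.047]]))
for c in [(110,225),(160,180),(145,280),(230,40+0),(140,355),(204,270),(197,150)]: print(c,deproj(s,c))
s=np.load('scene0.npy',allow_pickle=True).item(); print(proj(s,[[.181,.624,.253]]))
for c in [(520,80),(545,170)]: print(c,deproj(s,c))
togo([.54,.08,.36],-77)
E
```

```text
[[-0.01291699 -0.99985079  0.01146986]
 [-0.98750717  0.01095427 -0.15719285]
 [ 0.15704375 -0.01335702 -0.98750132]] 321.95555893055206 202.92474267256475
[[ 73.80125789 318.07933629]
 [296.11533835 364.13358333]
 [390.87699485 215.56554525]]
(110, 225) [[0.45288439 0.55604198 0.20835757]]
(160, 180) [[0.62509827 0.46431348 0.05112197]]
(145, 280) [[0.28595823 0.45787441 0.16439426]]
(230, 40) [[ 1.5804906   0.39130854 -0.74471272]]
(140, 355) [[0.05848983 0.47284196 0.1377974 ]]
(204, 270) [[0.3166941  0.31403254 0.0111927 ]]
(197, 150) [[0.74403957 0.35285918 0.00339447]]
[[497.10395918  15.64127548]]
(520, 80) [[0.42639372 0.58556697 0.21191025]]
(545, 170) [[ 0.63253539  0.65496306 -0.00361773]]
t 1.05 pos [0.1807 0.6244 0.2533] rpy [-90.    -0.   -16.14] w 0.0854
tool dx dy dz units [ 16.549  -3.558 -14.1  ]
turn units 7.606900158120137
```

View pics/wrist0.png

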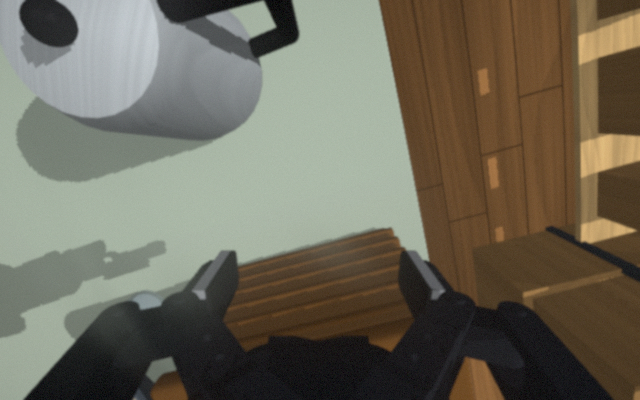

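Call:
move_arm --plan "0 -1 0 0;0 -1 0 0;0 -1 0 0;0 -0.5 0 0;0.97 0 -0.83 0;0.97 0 -0.83 0;0.97 0 -0.83 0;0.97 0 -0.83 0;0.97 0 -0.83 0;0.97 0 -0.83 0;0.97 0 -0.83 0;0.97 0 -0.83 0;0.97 0 -0.83 0;0.97 0 -0.83 0;0.97 0 -0.83 0;0.97 0 -0.83 0;0.97 0 -0.83 0;0.97 0 -0.83 0;0.97 0 -0.83 0;0.97 0 -0.83 0"

```text
t: 3.55
tool_pos: [0.5175, 0.1111, 0.3575]
orientation: [-1.571, 0.001, -0.282]
wrist_force: [0.0, -0.0, -0.5]
width: 0.0854
```

Call:
move_arm --plan "0.97 0 -0.83 0;0 0 0 0.95;0 0 0 0.95;0 0 0 0.95;0 0 0 0.95;0 0 0 0.95;0 0 0 0.95;0 0 0 0.95;0 0 0 0.95;0 0 0 0;0 0 0 0"

```text
t: 4.92
tool_pos: [0.5381, 0.0802, 0.3579]
orientation: [-1.571, 0.0, -1.341]
wrist_force: [0.2, 0.8, 0.5]
width: 0.0855
```

Run:
```python
from h import *
s=bot.snapshot('wrist'); save(s,'w1'); np.save('w1.npy',s,allow_pickle=True)
for t in ['carrier','well','dial_grip','plate','bay']:
        print(t,[(round(m['score'],2),(np.array(m['point'])*[640,400]).round(1).tolist()) for m in bot.mark_of(t,'wrist')])
togo([.54,.08,.36],-77)
```

```text
carrier [(0.92, [324.6, 171.9])]
well [(0.7, [480.3, 29.0])]
dial_grip [(0.61, [324.3, 95.4])]
plate [(0.85, [320.5, 150.8])]
bay [(0.93, [325.3, 184.6])]
t 5.22 pos [0.5382 0.0802 0.3583] rpy [-90.    -0.   -76.92] w 0.0858
tool dx dy dz units [ 0.019 -0.057  0.056]
turn units 0.0096423232248668
```

View pics/w1.png

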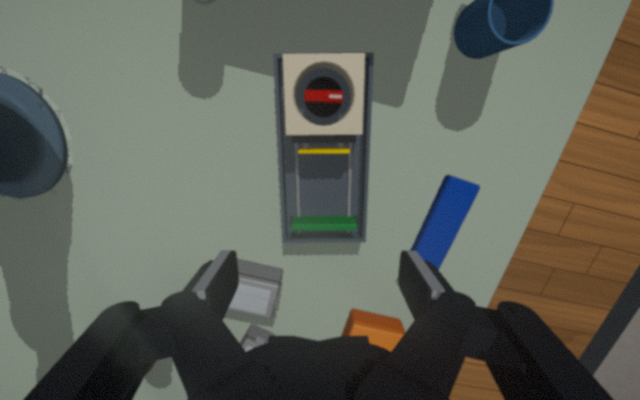

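```bash
cat > fit.py <<'E'
from h import *
import sys
def quad(s,m,z):
    c=max(cv2.findContours(m.astype(np.uint8),cv2.RETR_EXTERNAL,cv2.CHAIN_APPROX_NONE)[0],key=cv2.contourArea).reshape(-1,2)
    X=onplane(s,c,z)[:,:2]*1000
    return cv2.minAreaRect(X.astype(np.float32))
def masks(s):
    h=cv2.cvtColor(s['pixels'],cv2.COLOR_RGB2HSV); r=s['pixels'].astype(int)
    H,S,V=[h[...,i].astype(int) for i in range(3)]
    return dict(yellow=(abs(H-27)<6)&(S>140)&(V>90),green=(abs(H-62)<15)&(S>150),red=((H<8)|(H>172))&(S>150)&(V>80),
      cream=(abs(H-17)<8)&(S>25)&(S<100)&(V>130))
if __name__=='__main__':
    s=np.load(sys.argv[1],allow_pickle=True).item(); M=masks(s)
    for n,z in dict(yellow=.047,green=.044,red=.052,cream=.062).items():
        m=M[n].astype(np.uint8); k,l,st,ct=cv2.connectedComponentsWithStats(m)
        for i in np.argsort(-st[1:,4])[:3]+1:
            if st[i,4]>40: print(n,st[i],ct[i].round(1),quad(s,l==i,z))
E
python3 fit.py w1.npy
```

```text
yellow [298 148  52   6 296] [323.8 150.6] ((540.3411254882812, 106.75543212890625), (78.92121887207031, 7.670046806335449), 13.175551414489746)
green [325 217  31  12 260] [341.7 223.1] ((595.664306640625, -3.9310340881347656), (50.79243850708008, 19.838563919067383), 13.170734405517578)
red [304  89  39  14 392] [321.1  95.4] ((520.9511108398438, 183.86004638671875), (54.83291244506836, 16.5262451171875), 11.324679374694824)
cream [ 283   53   82   82 3213] [323.5  92.3] ((521.2550659179688, 184.0270538330078), (111.35192108154297, 107.37198638916016), 13.66375732421875)
```

Run:
```python
from h import *
s=np.load('w1.npy',allow_pickle=True).item()
a=np.radians(13.4);X=np.array([np.cos(a),np.sin(a)]);Y=np.array([-np.sin(a),np.cos(a)]);w=np.array([.5213,.1840]);o=w-.12*Y
u,v=np.meshgrid(np.arange(270,380),np.arange(130,250)); uv=np.c_[u.ravel(),v.ravel()]
P=deproj(s,uv); q=np.c_[(P[:,:2]-o)@X,(P[:,:2]-o)@Y,P[:,2]]*1000
m=abs(q[:,0])<40
for v0 in range(205,245):
    k=m&(uv[:,1]==v0); print(v0,np.median(q[k],0).round(1),s['pixels'][v0,315],s['pixels'][v0,350])
img=cv2.cvtColor(s['pixels'],cv2.COLOR_RGB2BGR)
cv2.imwrite('pics/crop2.png',cv2.resize(img[40:250,260:390],None,fx=2.8,fy=2.8,interpolation=cv2.INTER_CUBIC))
```

```text
205 [ -0.3 -61.3   5.5] [67 75 81] [91 95 95]
206 [ -0.3 -63.2   5.5] [74 82 84] [92 95 95]
207 [ -0.3 -65.1   5.4] [73 81 87] [94 96 97]
208 [ -0.3 -66.9   5.8] [67 76 79] [91 95 96]
209 [ -0.3 -68.9   5.4] [75 81 84] [92 92 96]
210 [ -0.3 -70.8   5.5] [74 80 86] [89 93 95]
211 [ -1.2 -72.8   5.2] [74 79 83] [91 91 95]
212 [ -0.3 -74.7   5.3] [71 79 83] [93 95 96]
213 [ -1.2 -76.5   5.7] [75 82 85] [91 94 97]
214 [ -0.3 -78.5   5.6] [67 79 80] [88 98 95]
215 [ -0.3 -80.2   5.9] [64 84 75] [80 95 84]
216 [  0.5 -79.8  12.5] [49 84 61] [61 94 69]
217 [  0.4 -79.9  17.5] [43 87 53] [39 89 53]
218 [  0.3 -79.8  22.5] [42 91 51] [31 89 47]
219 [ -0.6 -79.9  27.4] [47 91 55] [31 89 48]
220 [  0.2 -80.1  31.7] [39 89 49] [39 91 47]
221 [ -0.7 -79.8  37.2] [42 88 51] [32 88 46]
222 [  0.  -79.9  41.4] [44 92 56] [33 90 47]
223 [ -0.  -79.9  46.1] [45 97 56] [27 92 42]
224 [ -1.7 -80.6  48.9] [ 45 106  60] [ 41 110  61]
225 [ -0.1 -82.2  49.4] [ 44 109  61] [ 35 105  48]
226 [ -1.7 -84.1  49.1] [ 45 107  59] [ 35 106  55]
227 [ -0.9 -85.8  49.5] [ 48 109  61] [ 38 106  55]
228 [  0.7 -87.5  49.7] [ 43 102  55] [ 44 107  58]
229 [ -1.7 -89.3  49.7] [48 98 59] [47 99 57]
230 [  -1.2 -109.7    6. ] [51 85 63] [53 82 61]
231 [  -0.3 -111.8    5.6] [57 72 63] [60 73 65]
232 [  -1.2 -113.8    5.7] [58 64 61] [57 64 65]
233 [  -4.9 -113.9   10.2] [60 67 63] [57 59 59]
234 [  -0.4 -113.9   14.6] [58 64 62] [50 56 58]
235 [  -2.3 -113.8   19.3] [57 63 62] [50 56 56]
236 [   0.4 -113.9   23.4] [59 63 60] [53 57 57]
237 [  -0.6 -113.8   27.9] [63 69 66] [55 59 58]
238 [   0.2 -114.1   31.4] [63 71 72] [63 70 73]
239 [  -0.7 -114.2   35.3] [75 82 81] [73 80 82]
240 [   0.2 -116.2   35.2] [78 86 86] [72 78 82]
241 [   0.2 -117.9   35.6] [81 87 87] [80 89 89]
242 [  -1.1 -136.     1.7] [86 95 91] [84 92 87]
243 [  -0.2 -139.1   -0.3] [ 91 100  92] [ 94 102  93]
244 [  -0.2 -141.3   -0.7] [ 95 102  94] [ 97 104  93]
```

View pics/crop2.png

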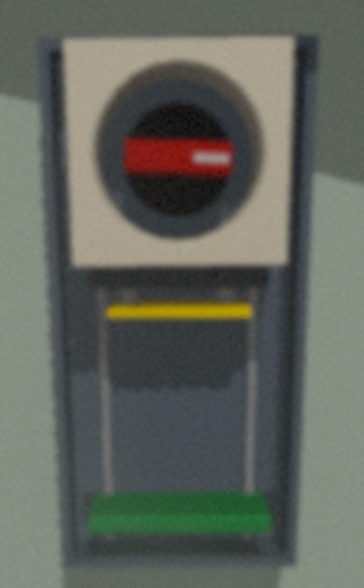

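Run:
```python
from h import *
togo([.493,-.329,.22],-106.6)
```

```text
t 5.22 pos [0.5382 0.0802 0.3583] rpy [-90.    -0.   -76.92] w 0.0858
tool dx dy dz units [12.945  4.61  -4.555]
turn units 3.7096423232248625
```

Call:
move_arm --plan "1 0.35 -0.35 0;1 0.35 -0.35 0;1 0.35 -0.35 0;1 0.35 -0.35 0;1 0.35 -0.35 0;1 0.35 -0.35 0;1 0.35 -0.35 0;1 0.35 -0.35 0;1 0.35 -0.35 0;1 0.35 -0.35 0;1 0.35 -0.35 0;1 0.35 -0.35 0;0.95 0.4 -0.35 0;0 0 0 0.93;0 0 0 0.93;0 0 0 0.93;0 0 0 0.92;0 0 0 0;0 0 0 0"

```text
t: 7.6
tool_pos: [0.493, -0.3291, 0.2203]
orientation: [-1.571, 0.0, -1.859]
wrist_force: [0.3, 0.0, 0.1]
width: 0.0855
```

Run:
```python
from h import *
s=bot.snapshot('wrist'); save(s,'w2'); np.save('w2.npy',s,allow_pickle=True)
o=bot.outline_of('tin','wrist')
u,v=np.meshgrid(np.arange(640),np.arange(400)); P=deproj(s,np.c_[u.ravel(),v.ravel()]).reshape(400,640,3)
for m in o:
    print(m['score'],np.array(m['point'])*[640,400])
    k=P[m['mask']&(s['range_z']>0)]; z=np.median(k[:,2]); k=k[abs(k[:,2]-z)<.006]; print(z,cv2.minAreaRect((k[:,:2]*1000).astype(np.float32)))
togo([.493,-.329,.22],-106.6)
```

```text
0.89 [316.416 185.6  ]
0.0478404516586132 ((492.06451416015625, -330.1264953613281), (89.74694061279297, 55.6951904296875), 73.90716552734375)
0.79 [233.088  45.88 ]
0.06346527772721246 ((459.35284423828125, -173.12017822265625), (73.01483917236328, 119.69791412353516), 88.35830688476562)
t 7.70 pos [ 0.493  -0.3291  0.2203] rpy [ -90.     -0.   -106.56] w 0.0856
tool dx dy dz units [-0.002  0.01  -0.002]
turn units 0.005566733437810001
```

View pics/w2.png

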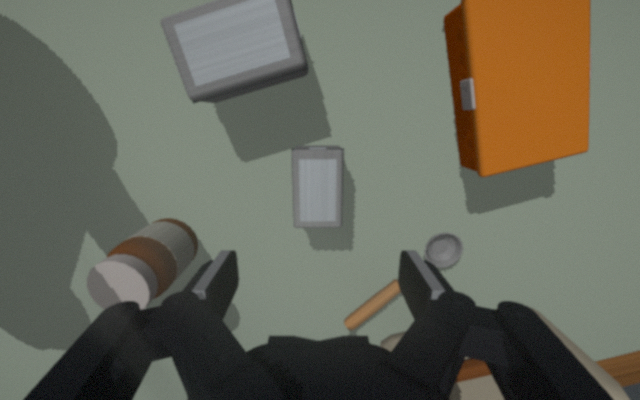

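Run:
```python
from h import *
s=np.load('w2.npy',allow_pickle=True).item()
y=np.radians(-106.1); X=np.array([np.cos(y),np.sin(y)]);Z=np.array([-np.sin(y),np.cos(y)])
for p in [(443,232),(427,255),(400,285),(347,328),(195,235)]:
    d=(onplane(s,p,.01)[0][:2]-[.4921,-.3301])*1000; print(p,d@X,d@Z)
togo([.4921,-.3301,.033],-106.1)
```

```text
(443, 232) 67.66550823193374 162.56238896645166
(427, 255) 100.82514068190127 145.32785556100956
(400, 285) 146.85814623496037 112.960776774968
(347, 328) 219.26868787668533 41.31434847516408
(195, 235) 69.68609641893897 -160.8153447133846
t 7.70 pos [ 0.493  -0.3291  0.2203] rpy [ -90.     -0.   -106.56] w 0.0856
tool dx dy dz units [ 0.041  6.243 -0.02 ]
turn units -0.05693326656219
```

Clear. Descend and grip: 6.24 units, then close gently.

Call:
move_arm --plan "0.04 1 -0.02 -0.06;0 1 0 0;0 1 0 0;0 1 0 0;0 1 0 0;0 0.7 0 0;0 0.4 0 0;0 0.14 0 0;0 0 0 0;0 0 0 0" --jaw 85

```text
t: 8.95
tool_pos: [0.4927, -0.3306, 0.0341]
orientation: [-1.569, -0.001, -1.852]
wrist_force: [0.1, -0.7, 0.6]
width: 0.0849
```

Call:
move_arm --plan "0 0 0 0;0 0 0 0;0 0 0 0;0 0 0 0;0 0 0 0;0 0 0 0;0 0 0 0;0 0 0 0" --jaw 45 --newtons 35

```text
t: 9.95
tool_pos: [0.4923, -0.3303, 0.0337]
orientation: [-1.571, -0.0, -1.853]
wrist_force: [-1.5, 0.7, 6.0]
width: 0.0557
```

Call:
move_arm --plan "0 -0.3 0 0;0 -0.7 0 0;0 -1 0 0;0 -1 0 0;0 -1 0 0;0 -0.6 0 0;0 0 0 0"

```text
t: 10.82
tool_pos: [0.4927, -0.3307, 0.173]
orientation: [-1.568, -0.002, -1.853]
wrist_force: [1.0, 0.2, -3.4]
width: 0.0557
```

Run:
```python
from h import *
print(bot.state()['wrist_force'])
togo([.5563,.0371,.165],-76.6)
```

```text
[ 1.00133566  0.19175171 -3.40464803]
t 10.82 pos [ 0.4927 -0.3307  0.173 ] rpy [-8.9820e+01 -1.0000e-01 -1.0614e+02] w 0.0557
tool dx dy dz units [-12.365   0.267  -1.374]
turn units -3.6930036269751056
```

Call:
move_arm --plan "-0.5 0 -0.05 0;-0.95 0 -0.1 0;-1 0 -0.11 0;-1 0 -0.11 0;-1 0 -0.11 0;-1 0 -0.11 0;-1 0 -0.11 0;-1 0 -0.11 0;-1 0 -0.11 0;-1 0 -0.11 0;-1 0 -0.11 0;-1 0 -0.11 0;-0.6 0 -0.1 0;-0.32 0 -0.13 0;0 0 0 -0.93;0 0 0 -0.92;0 0 0 -0.92;0 0 0 -0.92;0 0 0 0;0 0 0 0"

```text
t: 13.32
tool_pos: [0.5524, 0.0385, 0.1709]
orientation: [-1.571, 0.0, -1.34]
wrist_force: [0.7, 0.1, -3.3]
width: 0.0561
```

```bash
python3 - <<'E'
from h import *
s=bot.snapshot('wrist'); save(s,'w3'); np.save('w3.npy',s,allow_pickle=True)
t=bot.snapshot('top'); save(t,'top3');np.save('top3.npy',t,allow_pickle=True)
togo([.5563,.0371,.165],-76.6)
E
python3 fit.py w3.npy; python3 fit.py top3.npy
```

```text
t 13.43 pos [0.5526 0.0386 0.171 ] rpy [-90.01  -0.   -76.7 ] w 0.0556
tool dx dy dz units [0.079 0.2   0.11 ]
turn units -0.012509345699424301
yellow [277 121  93  10 761] [322.9 125.5] ((540.9456176757812, 105.93733215332031), (78.74737548828125, 7.08255672454834), 14.189223289489746)
red [ 286    4   74   26 1460] [319.1  16.6] ((521.7615966796875, 183.56578063964844), (55.09700393676758, 15.465446472167969), 11.224379539489746)
cream [ 245    0  156   93 6493] [322.7  58.9] ((527.1829833984375, 161.29208374023438), (111.65130615234375, 62.151344299316406), 13.612043380737305)
green [297 186   8  25  84] [300.8 197.8] ((558.1094360351562, -20.92745590209961), (86.55841064453125, 11.980279922485352), 14.412909507751465)
red [238 202   6  16  57] [241.  209.4] ((519.1972045898438, 185.17750549316406), (52.11186218261719, 17.067861557006836), 0.9171037673950195)
cream [ 468  140   48   66 2854] [491.9 172.9] ((638.50830078125, -682.2193603515625), (155.46861267089844, 231.59991455078125), 89.96401977539062)
cream [223 192  23  36 262] [232.1 209.1] ((518.664794921875, 196.3411102294922), (110.0391616821289, 78.38745880126953), 12.279829978942871)
```

View pics/w3.png

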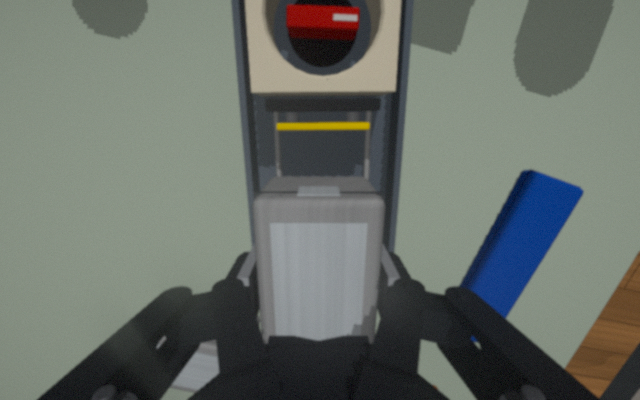

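Run:
```python
from h import *
a=np.radians(13.5);X=np.array([np.cos(a),np.sin(a)]);Y=np.array([-np.sin(a),np.cos(a)]);o=np.array([.5213,.1840])-.12*Y
for f,box in (('w3.npy',(240,400,180,340)),('top3.npy',(270,330,180,240))):
    s=np.load(f,allow_pickle=True).item()
    u,v=np.meshgrid(np.arange(box[0],box[1]),np.arange(box[2],box[3])); P=deproj(s,np.c_[u.ravel(),v.ravel()])
    rgb=s['pixels'][v.ravel(),u.ravel()].astype(int); 
    m=(abs(P[:,2]-.185)<.006)&(rgb.sum(1)>150); k=P[m]; 
    q=np.c_[(k[:,:2]-o)@X,(k[:,:2]-o)@Y]*1000
    print(f,m.sum(),k[:,2].mean(),q.min(0),q.max(0),cv2.minAreaRect((k[:,:2]*1000).astype(np.float32)))
d=np.array([.5526,.0386])-o; print('tcp in carrier',d@X*1000,d@Y*1000)
print((o-.031*Y))
```

```text
w3.npy 18257 0.18498274703763015 [-38.00837664 -56.67584721] [33.75819084 16.21415348] ((551.9251708984375, 47.34034729003906), (71.8145980834961, 72.41043090820312), 12.554015159606934)
top3.npy 14 0.18368400308804642 [-31.09802239 -74.06263913] [-13.83162256 -65.71448675] ((543.7092895507812, -6.934281349182129), (18.523794174194336, 6.372176647186279), 0.584667444229126)
tcp in carrier -3.507777396201364 -28.689426314512026
[0.55655025 0.03717214]
```

Run:
```python
import cv2
a=cv2.imread('pics/top3.png'); cv2.imwrite('pics/crop3.png',cv2.resize(a[150:270,200:350],None,fx=5,fy=4.9,interpolation=cv2.INTER_CUBIC))
```

```text
(no output)
```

View pics/crop3.png

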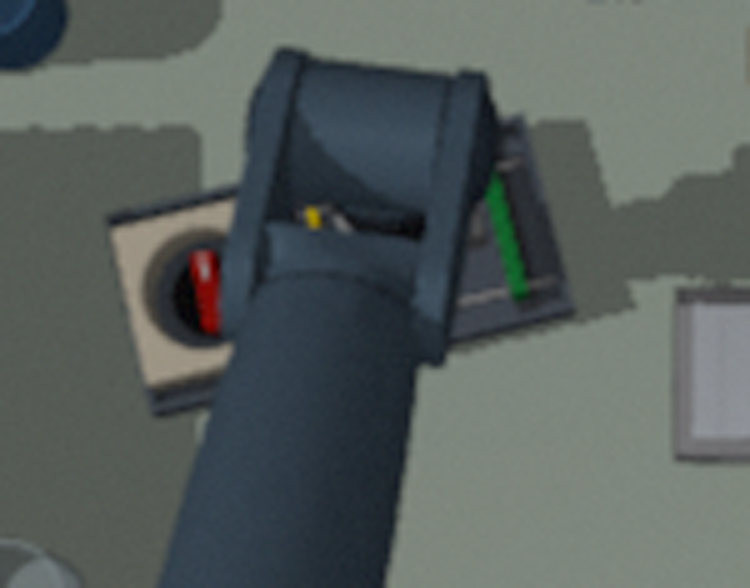

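Call:
move_arm --plan "0.08 0.3 0.12 -0.02;0 0.7 0 0;0 0.7 0 0;0 0.7 0 0;0 0.7 0 0;0 0.5 0 0;0 0.3 0 0;0 0.1 0 0;0 0 0 0;0 0 0 0"

```text
t: 14.68
tool_pos: [0.5573, 0.0372, 0.0518]
orientation: [-1.569, -0.001, -1.335]
wrist_force: [-0.5, -0.1, -2.6]
width: 0.0555
```

Run:
```python
from h import *
togo([.5566,.0372,.0397],-76.5); print(bot.state()['wrist_force'])
```

```text
t 14.68 pos [0.5573 0.0372 0.0518] rpy [-8.992e+01 -3.000e-02 -7.647e+01] w 0.0555
tool dx dy dz units [-0.007  0.405 -0.022]
turn units 0.0042236317286494796
[-0.52441024 -0.09519929 -2.60813271]
```

Call:
move_arm --plan "0 0.12 0 0;0 0.1 0 0;0 0.08 0 0;0 0.04 0 0;0 0 0 0;0 0 0 0"

```text
t: 15.42
tool_pos: [0.5568, 0.0372, 0.0409]
orientation: [-1.571, -0.0, -1.335]
wrist_force: [-0.4, -0.7, -2.8]
width: 0.0553
```

Call:
move_arm --plan "0 0.03 0 0;0 0 0 0;0 0 0 0"

```text
t: 15.8
tool_pos: [0.5567, 0.0373, 0.04]
orientation: [-1.571, -0.0, -1.335]
wrist_force: [-0.8, 0.4, -2.8]
width: 0.0556
```

Call:
move_arm --plan "0 0.02 0 0;0 0 0 0;0 0 0 0"

```text
t: 16.18
tool_pos: [0.5568, 0.0373, 0.0397]
orientation: [-1.571, -0.0, -1.335]
wrist_force: [-2.3, 1.3, 1.6]
width: 0.0558
```

Call:
move_arm --plan "0 0.02 0 0;0 0 0 0;0 0 0 0"

```text
t: 16.55
tool_pos: [0.5568, 0.0372, 0.0397]
orientation: [-1.571, -0.0, -1.335]
wrist_force: [-4.7, 0.6, 6.8]
width: 0.0554
```

Call:
move_arm --plan "0 -0.02 0 0;0 0 0 0"

```text
t: 16.8
tool_pos: [0.5568, 0.0372, 0.0397]
orientation: [-1.571, -0.0, -1.335]
wrist_force: [-3.0, 0.7, 4.8]
width: 0.0556
```

Call:
move_arm --plan "0 0 0 0;0 0 0 0;0 0 0 0;0 0 0 0" --jaw 68

```text
t: 17.3
tool_pos: [0.5568, 0.0372, 0.0393]
orientation: [-1.571, -0.0, -1.335]
wrist_force: [1.0, -0.4, -0.5]
width: 0.0681
```

Call:
move_arm --plan "0 -0.3 0 0;0 -0.7 0 0;0 -1 0 0;0 -1 0 0;0 -1 0 0;0 -0.8 0 0;0 0 0 0"

```text
t: 18.18
tool_pos: [0.5582, 0.0371, 0.1862]
orientation: [-1.566, -0.002, -1.335]
wrist_force: [0.0, -0.4, -0.2]
width: 0.0681
```

```bash
python3 - <<'E'
from h import *
s=bot.snapshot('wrist'); save(s,'w4'); np.save('w4.npy',s,allow_pickle=True)
a=np.radians(13.5);X=np.array([np.cos(a),np.sin(a)]);Y=np.array([-np.sin(a),np.cos(a)]);o=np.array([.5213,.1840])-.12*Y
m=bot.outline_of('tin','wrist')
u,v=np.meshgrid(np.arange(640),np.arange(400)); P=deproj(s,np.c_[u.ravel(),v.ravel()]).reshape(400,640,3)
for k in m:
    q=P[k['mask']]; z=np.median(q[:,2]); q=q[abs(q[:,2]-z)<.005]; r=cv2.minAreaRect((q[:,:2]*1000).astype(np.float32))
    d=np.array(r[0])/1000-o; print(k['score'],z,r,d@X*1000,d@Y*1000)
togo([.5213,.1840,.2],13)
E
python3 fit.py w4.npy
```

```text
0.78 0.06338852106923035 ((457.8110046386719, -184.33282470703125), (44.701622009277344, 54.16876220703125), 12.290379524230957) -147.72037964942942 -223.3345478172562
0.77 0.05379730799833037 ((557.5078735351562, 37.31243896484375), (56.0552864074707, 89.13744354248047), 13.664734840393066) 0.9639160481617083 -31.087132258947396
t 18.27 pos [0.5563 0.0373 0.1829] rpy [-9.003e+01  1.000e-02 -7.647e+01] w 0.0683
tool dx dy dz units [-5.028 -0.569  0.009]
turn units -11.18337605267603
yellow [273 118  88   8 676] [317.3 121.6] ((541.0497436523438, 106.00259399414062), (78.728515625, 6.122183799743652), 13.528985977172852)
green [265 238  37  15 344] [280.4 247.1] ((535.639892578125, -22.95047378540039), (37.968692779541016, 16.12051010131836), 13.468791007995605)
green [349 229  21  23 229] [360.5 242.2] ((611.444091796875, -1.9564056396484375), (19.375431060791016, 26.939472198486328), 38.6661262512207)
red [ 282    7   69   25 1314] [312.5  18.8] ((521.9771118164062, 183.66629028320312), (54.61328887939453, 16.029752731323242), 11.39992904663086)
cream [ 243    0  146   90 5949] [315.7  57.5] ((526.9287109375, 162.26625061035156), (111.88436889648438, 63.82596969604492), 13.605443000793457)
```

View pics/w4.png

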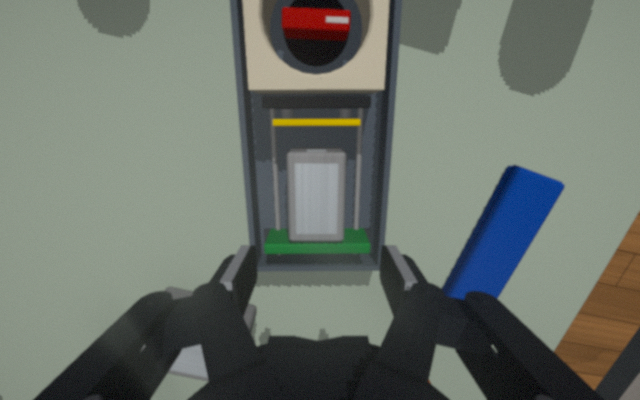

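Call:
move_arm --plan "-0.84 0 0 -1;-0 0 0 -1;0 0 0 -1;0 0 0 -1;0 0 0 -1;0 0 0 -1;0 0 0 -1;0 0 0 -1;0 0 0 -1;0 0 0 -1;0 0 0 -0.98;0 0 0 0;0 0 0 0" --jaw 34

```text
t: 19.9
tool_pos: [0.5503, 0.0618, 0.1825]
orientation: [-1.57, 0.002, 0.197]
wrist_force: [-0.4, -0.9, 0.9]
width: 0.0341
```

Run:
```python
from h import *
togo([.5215,.1838,.16],11.4)
```

```text
t 19.90 pos [0.5503 0.0618 0.1825] rpy [-89.97   0.09  11.27] w 0.0341
tool dx dy dz units [-0.147  0.748  4.176]
turn units -0.01679681665698851
```

Call:
move_arm --plan "-0.15 0 0.5 -0.02;0 0 0.9 0;0 0 1 0;0 0 1 0;0 0.1 0.58 0;0 0.3 0.2 0;0 0.35 0 0;0 0 0 0;0 0 0 0"

```text
t: 21.02
tool_pos: [0.5216, 0.1831, 0.1608]
orientation: [-1.571, 0.0, 0.2]
wrist_force: [-0.2, -0.5, 0.3]
width: 0.034
```

```bash
python3 - <<'E'
from h import *
s=bot.snapshot('wrist'); save(s,'w5'); np.save('w5.npy',s,allow_pickle=True)
togo([.5215,.1838,.16],11.4); print(bot.mark_of('dial_grip','wrist'))
m=bot.outline_of('dial_grip','wrist')
for k in m:
    q=onplane(s,np.argwhere(k['mask'])[:,::-1],.052); print(k['score'],cv2.minAreaRect((q[:,:2]*1000).astype(np.float32)))
E
python3 fit.py w5.npy
```

```text
t 21.07 pos [0.5217 0.1832 0.1611] rpy [-9.000e+01 -2.000e-02  1.148e+01] w 0.0338
tool dx dy dz units [-0.003  0.035  0.02 ]
turn units 0.010075255124601057
[{'point': [0.4986, 0.5082], 'score': 0.59}]
0.83 ((514.313720703125, 184.23260498046875), (57.64939880371094, 53.41807556152344), 50.33489227294922)
yellow [ 220  159   26   90 1333] [232.5 201.5] ((537.1389770507812, 110.27544403076172), (83.00177001953125, 16.646305084228516), 13.773832321166992)
green [ 82 196  31  71 720] [ 97.3 232.7] ((590.4952392578125, -14.10624885559082), (71.54818725585938, 12.84300422668457), 15.270487785339355)
red [309 170  20  65 993] [319.  198.6] ((518.3155517578125, 183.26658630371094), (58.2426872253418, 16.3113956451416), 12.074942588806152)
cream [ 247  140  138  131 8059] [314.6 192.7] ((521.1109008789062, 183.5625457763672), (112.40730285644531, 108.18852996826172), 13.65742015838623)
```

View pics/w5.png

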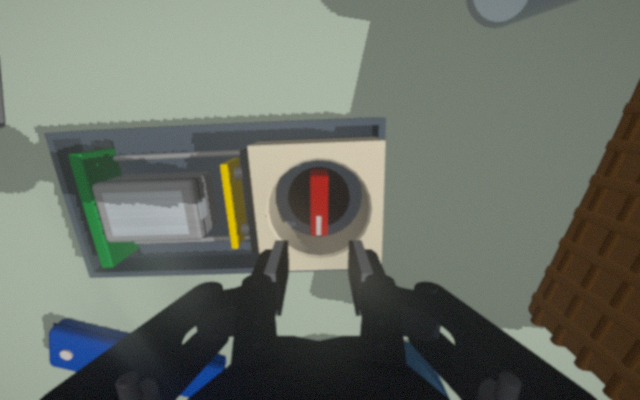

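Call:
move_arm --plan "0 0.5 0.02 0;0 0.9 0 0;0 0.8 0 0;0 0.6 0 0;0 0.5 0 0;0 0.3 0 0;0 0.15 0 0;0 0 0 0;0 0 0 0"

```text
t: 22.3
tool_pos: [0.5217, 0.1844, 0.049]
orientation: [-1.571, -0.001, 0.201]
wrist_force: [-0.6, -0.6, -0.5]
width: 0.0339
```

Call:
move_arm --plan "0 0 0 0;0 0 0 0;0 0 0 0;0 0 0 0" --jaw 10 --newtons 40

```text
t: 22.8
tool_pos: [0.5218, 0.1837, 0.0492]
orientation: [-1.572, -0.001, 0.201]
wrist_force: [0.1, -5.4, 4.7]
width: 0.0151
```

Run:
```python
from h import *
togo([.521,.1835,.048],11.4);s=bot.state(); print(s['wrist_force'],s['ft_torque'])
```

```text
t 22.80 pos [0.5218 0.1837 0.0492] rpy [-9.007e+01 -4.000e-02  1.152e+01] w 0.0151
tool dx dy dz units [-0.028  0.039 -0.001]
turn units 0.014941225408492187
[ 0.08473497 -5.38025416  4.6868275 ] [-0.80712178  0.19953366 -0.15913557]
```

Call:
move_arm --plan "0 0 0 0.5;0 0 0 0.8;0 0 0 0.8;0 0 0 0.8"

```text
t: 23.3
tool_pos: [0.5218, 0.1837, 0.0491]
orientation: [-1.572, -0.001, -0.205]
wrist_force: [-1.2, -5.9, 4.0]
width: 0.0154
```

```bash
cat > st.py <<'E'
from h import *
s=bot.state(); print('t',s['t'],'F',s['wrist_force'].round(2),'T',s['ft_torque'].round(3),'yaw',np.degrees(s['orientation'][2]).round(2),s['tool_pos'].round(4),'w',s['width'].round(4),'eff6',s['effort'][[0,5]].round(3))
E
python3 st.py
```

```text
Traceback (most recent call last):
  File "st.py", line 2, in <module>
    s=bot.state(); print('t',s['t'],'F',s['wrist_force'].round(2),'T',s['ft_torque'].round(3),'yaw',np.degrees(s['orientation'][2]).round(2),s['tool_pos'].round(4),'w',s['width'].round(4),'eff6',s['effort'][[0,5]].round(3))
                                                                                                                                                                        ^^^^^^^^^^^^^^^^
AttributeError: 'float' object has no attribute 'round'
```

Call:
move_arm --plan "0 0 0 0.8;0 0 0 0.8;0 0 0 0.8;0 0 0 0.8"

```text
t: 23.8
tool_pos: [0.5219, 0.1836, 0.0492]
orientation: [-1.572, -0.002, -0.652]
wrist_force: [-1.6, -6.3, 4.0]
width: 0.0153
```

```bash
python3 st.py
```

```text
Traceback (most recent call last):
  File "st.py", line 2, in <module>
    s=bot.state(); print('t',s['t'],'F',s['wrist_force'].round(2),'T',s['ft_torque'].round(3),'yaw',np.degrees(s['orientation'][2]).round(2),s['tool_pos'].round(4),'w',s['width'].round(4),'eff6',s['effort'][[0,5]].round(3))
                                                                                                                                                                        ^^^^^^^^^^^^^^^^
AttributeError: 'float' object has no attribute 'round'
```

```bash
sed -i "s/s\['width'\].round(4)/round(s['width'],4)/" st.py; python3 st.py
```

```text
t 23.8 F [-1.58 -6.25  4.05] T [-0.789  0.115  0.327] yaw -37.37 [0.5219 0.1836 0.0492] w 0.0153 eff6 [ 2.326 -0.397]
```

Call:
move_arm --plan "0 0 0 0.8;0 0 0 0.8;0 0 0 0.4;0 0 0 0.4"

```text
t: 24.3
tool_pos: [0.5218, 0.1835, 0.0491]
orientation: [-1.571, -0.002, -0.986]
wrist_force: [-1.3, -4.9, 4.1]
width: 0.0149
```

```bash
python3 st.py
```

```text
t 24.3 F [-1.34 -4.94  4.1 ] T [-0.841  0.08   0.368] yaw -56.47 [0.5218 0.1835 0.0491] w 0.0149 eff6 [ 2.391 -0.037]
```

Call:
move_arm --plan "0 0 0 0.4;0 0 0 0.4"

```text
t: 24.55
tool_pos: [0.5218, 0.1835, 0.0492]
orientation: [-1.571, -0.002, -1.097]
wrist_force: [-0.3, -6.0, 4.6]
width: 0.0152
```

```bash
python3 st.py
```

```text
t 24.55 F [-0.27 -5.95  4.59] T [-0.926  0.109  0.397] yaw -62.86 [0.5218 0.1835 0.0492] w 0.0152 eff6 [ 2.408 -0.038]
```

Call:
move_arm --plan "0 0 0 0.3;0 0 0 0.3"

```text
t: 24.8
tool_pos: [0.5218, 0.1835, 0.0491]
orientation: [-1.571, -0.002, -1.18]
wrist_force: [-1.7, -5.5, 4.5]
width: 0.0152
```

```bash
python3 st.py
```

```text
t 24.8 F [-1.72 -5.53  4.48] T [-0.892  0.101  0.279] yaw -67.64 [0.5218 0.1835 0.0491] w 0.0152 eff6 [2.419 0.052]
```

Call:
move_arm --plan "0 0 0 0.3;0 0 0 0.3"

```text
t: 25.05
tool_pos: [0.5218, 0.1835, 0.0491]
orientation: [-1.57, -0.002, -1.264]
wrist_force: [-1.3, -6.4, 4.4]
width: 0.0155
```

```bash
python3 st.py
```

```text
t 25.05 F [-1.31 -6.42  4.45] T [-0.925  0.135  0.265] yaw -72.44 [0.5218 0.1835 0.0491] w 0.0155 eff6 [2.424 0.052]
```

Call:
move_arm --plan "0 0 0 0.3;0 0 0 0.3"

```text
t: 25.3
tool_pos: [0.5218, 0.1835, 0.0492]
orientation: [-1.57, -0.002, -1.348]
wrist_force: [-1.1, -5.6, 4.8]
width: 0.0154
```

```bash
python3 st.py
```

```text
t 25.3 F [-1.13 -5.6   4.78] T [-0.893  0.145  0.295] yaw -77.23 [0.5218 0.1835 0.0492] w 0.0154 eff6 [2.409 0.068]
```

Call:
move_arm --plan "0 0 0 0.3;0 0 0 0.3"

```text
t: 25.55
tool_pos: [0.5218, 0.1835, 0.0492]
orientation: [-1.57, -0.002, -1.432]
wrist_force: [-1.4, -5.8, 4.8]
width: 0.0157
```

```bash
python3 st.py
```

```text
t 25.55 F [-1.4  -5.83  4.76] T [-0.966  0.151  0.329] yaw -82.03 [0.5218 0.1835 0.0492] w 0.0157 eff6 [2.398 0.082]
```

Call:
move_arm --plan "0 0 0 0.3;0 0 0 0.3"

```text
t: 25.8
tool_pos: [0.5218, 0.1835, 0.0492]
orientation: [-1.57, -0.002, -1.515]
wrist_force: [-1.0, -5.7, 4.4]
width: 0.015
```

```bash
python3 st.py
```

```text
t 25.8 F [-1.   -5.75  4.44] T [-0.991  0.151  0.353] yaw -86.83 [0.5218 0.1835 0.0492] w 0.015 eff6 [2.402 0.082]
```

Call:
move_arm --plan "0 0 0 0.3"

```text
t: 25.92
tool_pos: [0.5218, 0.1835, 0.0492]
orientation: [-1.57, -0.002, -1.557]
wrist_force: [-0.5, -5.7, 4.9]
width: 0.0151
```

```bash
python3 st.py
```

```text
t 25.925 F [-0.51 -5.66  4.91] T [-0.916  0.131  0.392] yaw -89.23 [0.5218 0.1835 0.0492] w 0.0151 eff6 [2.401 0.082]
```

Call:
move_arm --plan "0 0 0 0.3"

```text
t: 26.05
tool_pos: [0.5218, 0.1835, 0.0491]
orientation: [-1.57, -0.002, -1.599]
wrist_force: [-1.0, -6.7, 5.0]
width: 0.0155
```

```bash
python3 st.py
```

```text
t 26.05 F [-1.04 -6.68  5.03] T [-0.931  0.159  0.34 ] yaw -91.63 [0.5218 0.1835 0.0491] w 0.0155 eff6 [2.386 0.093]
```

Call:
move_arm --plan "0 0 0 0.3"

```text
t: 26.18
tool_pos: [0.5217, 0.1835, 0.0491]
orientation: [-1.57, -0.002, -1.641]
wrist_force: [-1.8, -5.2, 3.3]
width: 0.0154
```

```bash
python3 st.py
```

```text
t 26.175 F [-1.81 -5.18  3.25] T [-0.935  0.128  0.407] yaw -94.01 [0.5217 0.1835 0.0491] w 0.0154 eff6 [2.306 0.15 ]
```

Call:
move_arm --plan "0 0 0 0.3"

```text
t: 26.3
tool_pos: [0.5218, 0.1835, 0.0492]
orientation: [-1.57, -0.002, -1.683]
wrist_force: [-1.3, -6.0, 5.5]
width: 0.015
```

```bash
python3 st.py
```

```text
t 26.3 F [-1.31 -6.04  5.55] T [-0.916  0.196  0.479] yaw -96.4 [0.5218 0.1835 0.0492] w 0.015 eff6 [2.237 0.203]
```

Call:
move_arm --plan "0 0 0 0;0 0 0 0"

```text
t: 26.55
tool_pos: [0.5218, 0.1835, 0.0491]
orientation: [-1.57, -0.002, -1.682]
wrist_force: [-1.0, -6.0, 5.2]
width: 0.0148
```

```bash
python3 st.py
```

```text
t 26.55 F [-1.05 -6.02  5.23] T [-0.964  0.219  0.192] yaw -96.37 [0.5218 0.1835 0.0491] w 0.0148 eff6 [2.545 0.243]
```

Call:
move_arm --plan "0 0 0 0;0 0 0 0;0 0 0 0;0 0 0 0" --jaw 34

```text
t: 27.05
tool_pos: [0.5211, 0.1844, 0.0483]
orientation: [-1.571, 0.0, -1.684]
wrist_force: [0.2, 0.0, -1.4]
width: 0.0338
```

Call:
move_arm --plan "0 -0.3 0 0;0 -0.7 0 0;0 -1 0 0;0 -1 0 0;0 -1 0 0;0.5 0 0 0;1 0 0 0;1 0 0 0;0.5 0 0 0;0 0 0 0;0 0 0 0"

```text
t: 28.42
tool_pos: [0.511, 0.0953, 0.1682]
orientation: [-1.571, 0.0, -1.683]
wrist_force: [-0.3, 0.3, -0.1]
width: 0.0338
```

```bash
python3 st.py
python3 - <<'E'
from h import *
s=bot.snapshot('wrist'); save(s,'w6'); np.save('w6.npy',s,allow_pickle=True)
a=np.radians(13.55);X=np.array([np.cos(a),np.sin(a)]);Y=np.array([-np.sin(a),np.cos(a)]);o=np.array([.5213,.1840])-.12*Y
m=bot.outline_of('tin','wrist')
u,v=np.meshgrid(np.arange(640),np.arange(400)); P=deproj(s,np.c_[u.ravel(),v.ravel()]).reshape(400,640,3)
for k in m:
    q=P[k['mask']]; z=np.median(q[:,2]); q=q[abs(q[:,2]-z)<.005]; r=cv2.minAreaRect((q[:,:2]*1000).astype(np.float32))
    d=np.array(r[0])/1000-o; print(k['score'],z,r,d@X*1000,d@Y*1000)
E
python3 fit.py w6.npy
python3 - <<'E'
import cv2
a=cv2.imread('pics/w6.png'); cv2.imwrite('pics/crop6.png',cv2.resize(a[0:280,220:420],None,fx=2.1,fy=2.1,interpolation=cv2.INTER_CUBIC))
E
```

```text
t 28.425 F [-0.28  0.33 -0.12] T [-0.009 -0.034  0.012] yaw -96.45 [0.511  0.0953 0.1682] w 0.0338 eff6 [-0.439  0.   ]
0.68 0.05368336792237814 ((557.4434204101562, 35.38806915283203), (55.87872314453125, 87.24066925048828), 13.716830253601074) 0.31854020714362236 -32.94362151199757
yellow [ 318  192   83   38 1146] [357.5 210.1] ((545.9173583984375, 85.0107421875), (79.03385162353516, 15.875834465026855), 13.654184341430664)
green [336 288  20  32 430] [344.4 304.8] ((525.42578125, -18.82143783569336), (18.996047973632812, 36.88731002807617), 6.714137077331543)
green [408 261  32  24 404] [422.1 273.4] ((606.5188598632812, 5.506170272827148), (21.411035537719727, 37.3138542175293), 32.21422576904297)
red [ 309   62   21   73 1254] [318.6  94. ] ((521.643798828125, 183.73681640625), (54.81217575073242, 15.816547393798828), 83.02766418457031)
cream [  224     0   183   186 11519] [319.8  91.5] ((521.6710205078125, 183.7760467529297), (111.94760131835938, 108.3925552368164), 13.672552108764648)
```

View pics/w6.png

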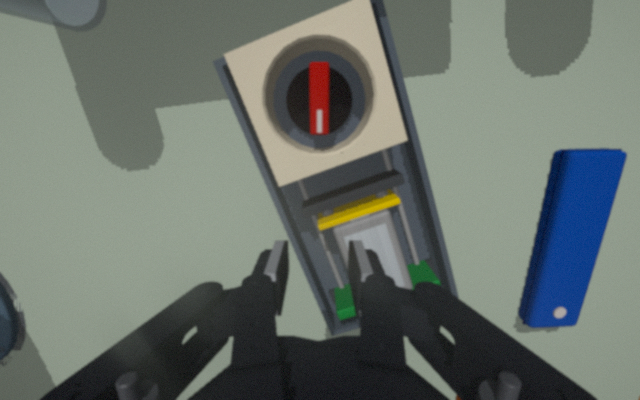

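View pics/crop6.png

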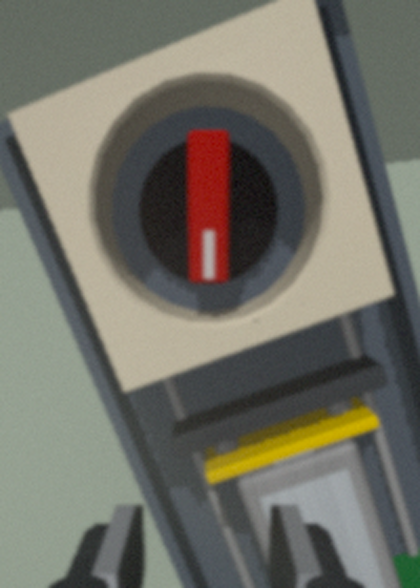

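Run:
```python
from h import *
s=bot.snapshot('scene'); save(s,'scene9'); print(bot.job_done())
```

```text
the job is handed in; nothing more can be done
None
```

View pics/scene9.png

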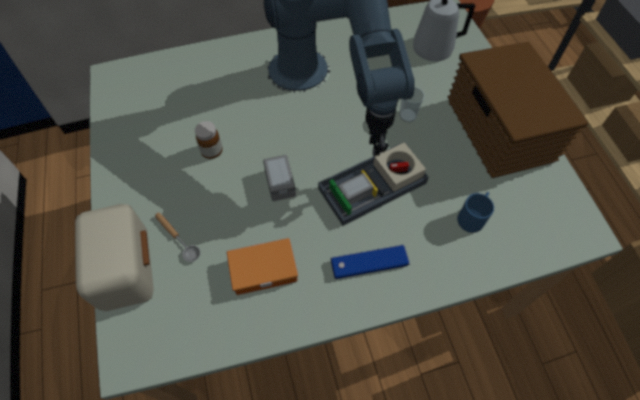

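The tin is clamped between the plate and the fence, and I handed the job in at about 28.5 s.

I picked the smaller tin, which measured 56 × 90 × 48 mm; the look-alike is 73 × 120 × 64 mm. I set it upright in the bay and let go. Then I turned the dial clockwise in one grasp to about 1.9 rad, let go and drew clear.

**Clamping force:** the wrist motor effort rose about 0.15 N m above free turning, which means about 10 N. The dial angle against the vision-measured fence gives about 11.7 N, but 1 mm of position error there is 6 N. The wrist torque readings were noisier but agreed with both.

**Last checks:**
- The plate sits on the tin. The tin's angle (13.7°) matches the carrier's (about 13.6°), and its top height shows it flat on the tray floor.
- The dial stayed where I left it after release.
- I saw no sign of pressing on the well block.
- The last scene picture shows the other things still in place.

**Disagreement:** the last picture put the tin's centre at carrier y of about -33 mm, where about -35 mm was expected. The fingers partly hid the tin and its measured length came out 3 mm short, so I trusted the force signal.

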